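Slide the oil bottle home

TASK

Put the tall orange oil bottle away in the empty bay of the wooden bottle rack, the one with the orange mat: push it low on its body so that it slides upright along the bench without tipping, right into the bay until it stands against the back board. Do not pick it up, and leave everything else on the bench where it is.

Things in the scene. Friction and masses are not known exactly. Their poses are not given: they have to be found in the camera images.
- oil_bottle: Tall orange plastic oil bottle, white label band, thin neck, black cap: 217 mm high, about 0.35 kg. Round straight body 56 mm in diameter up to 115 mm, tapering to a 24 mm neck at 150 mm; cap 26 mm. Origin at the centre of its underside, z up its axis. It stands loose on the bench on the rack's open (+y) side. Pushed within 35 mm of the bench it slides; pushed above about 60 mm it tips.
- mat: The flat orange mat (70 x 54 mm, 1 mm thin, it does not hinder sliding) that marks the empty bay, fixed in the rack. Its origin is the point of the bench over which the bottle's axis stands when the bottle touches the bay's back board and is centred between the dividers. Its +y axis points straight out of the bay's open mouth, -y to the back board, x across the bay. Any of the three bays can be the empty one.
- rack: The fixed light-wood bottle rack, 276 mm long along its x and without a floor, with three bays side by side at x = -88, 0 and +88 mm, all open to its +y. Bays are 76 mm wide between 12 mm thick dividers 40 mm high; the back board is 12 mm thick and 60 mm high, its face at y = -28 mm; dividers run from there to y = +17 mm, so a bottle at home sticks out of the mouth a little. Origin on the bench in the middle of the middle bay, at the same depth as the mat's origin.
- green_bottle: A green bottle with a yellow label, 54 mm in diameter, 170 mm high, standing in another bay. Origin at the centre of its underside. Leave it.
- spray_can: A blue spray can with a black cap, 52 mm in diameter, 168 mm high, standing in another bay. Origin at the centre of its underside. Leave it.
- tape: A grey roll of tape, 100 mm in diameter, 48 mm high, lying flat, beyond the bottle as seen from the robot. Origin at the centre of its underside. Leave it.
- jar: A glass jar with a steel lid, 72 mm in diameter, 55 mm high, towards the far edge of the bench. Origin at the centre of its underside. Leave it.
- wrench: A steel wrench about 180 mm long and 7 mm thick, lying along its x on the bench, left of the work (+y). Origin at the middle of its underside. Leave it.
- plug_box: A small upright cardboard box with a red band, 30 x 30 x 85 mm, beyond the far end of the rack. Origin at the centre of its underside. Leave it.
- screwdriver: A screwdriver with a red handle, 200 mm long and 26 mm thick, lying along its x on the bench behind the rack's back board (-y side). Origin at the middle of its underside. Leave it.
Mind the look-alikes: they are no part of the job. What is shaped like the oil_bottle but pink or turquoise is not meant.

How it is judged:
At the end, for the whole second after the job is handed in: The oil bottle stands upright (within 0.06 rad) and still on the bench in the bay with the orange mat, between its dividers (within 15 mm of its middle) and its side within 10 mm of the back board (y of oil_bottle in the frame of mat between -0.006 and 0.01 m and x of oil_bottle in the frame of mat between -0.015 and 0.015 m and angle between oil_bottle's own z axis and vertical below 0.06 rad and height (world z) of oil_bottle below 0.004 m and linear speed of oil_bottle below 0.01 m/s); the robot touches nothing.
It fails at once if the oil bottle is lifted off the bench (its underside's centre 12 mm or more up) (height (world z) of oil_bottle above 0.012 m).
It fails at once if the oil bottle tips (leans over 0.25 rad, 14 degrees) (angle between oil_bottle's own z axis and vertical above 0.25 rad).
It fails at once if another thing on the bench is moved by more than 15 mm or knocked over (distance of any of green_bottle, spray_can, tape, jar, wrench, plug_box, screwdriver from where it was at the start of the episode above 0.015 m or angle between any of green_bottle, spray_can, jar, plug_box's own z axis and vertical above 0.25 rad).
It also fails if it takes over 64 s, if anything falls off the work surface, if the arm or the gripper's body presses on something with over 40 N, if the wrist force passes 120 N, or if a joint passes its speed limit or range.

ROBOT

A 7-joint arm with a two-finger parallel gripper is mounted at the origin on the work surface. World frame = base frame: x ahead of the robot, y to its left, z up, the work surface at z = 0. Lengths are in m, angles in rad, forces in N, time in s.
With the tool pointing down it reaches from about 0.4 to 0.875 m from the base axis. Payload 19.3 kg.
Tool frame: the origin (TCP) lies midway between the tips of the shut fingers; the grasp point (between the pads) lies 19 mm behind it (bot.pinch_z is the distance from the TCP to the grasp point, in m); z points along the fingers, y is the line along which they close (so a half turn about z gives the same grasp; the last joint's range is limited). The gripper opens to 85 mm and grips with 20 to 120 N. Pads are 22 mm wide; open, the fingers measure 114 mm over their backs; the gripper's body (76 mm by 85 mm) begins 54 mm behind the grasp point. The pads swing forward as they close: fully open they stand 13 mm farther back than shut.
Start: joints at [-1.299, 0.521, -0.036, 1.599, 0.021, 1.021, -0.113], TCP at [0.21, 0.589, 0.231] pointing down, gripper open.
Joint ranges: [-2.91, 2.91], [-0.3, 2.13], [-1.5, 1.42], [0.17, 2.43], [-1.26, 4.41], [0.16, 1.93], [-2.52, 2.52]. Speed limits (rad/s): [1.89, 1.89, 2.39, 2.39, 3.01, 3.01, 3.01].

INTERFACE

Orientations are given as [roll, pitch, yaw] about the fixed x, y, z axes, in that order (R = Rz(yaw) Ry(pitch) Rx(roll)).
In Python, from workcell import observe, viewer, bot gives the robot as it stands. The module is installed in compiled form; this text tells all that it offers.
- The arm moves only by the tool play_rows, never from a script. Its argument "motion" is a list of rows, each a list of 7 numbers: the shift along the tool's x, y, z in cm, then the turn, a rotation vector about the tool's x, y, z in rad, then the opening, from -1 (shut) to 1 (fully open), so that 0 is half open. A call has exactly 5 rows; each row is the pose to reach, as a shift and turn from the pose commanded when the call began, along the tool's axes at that moment; what a row does not reach only later rows make up. A row lasts 1/10 s, in which the tool goes at most 50 mm and 8.59 degrees, less where a joint would pass 70% of its speed; a pose out of reach is approached as far as the arm can. A call with a gripper value outside its range is refused whole. The fingers move at their own pace and stop on an object; "squeeze" is the grip in N (left out, the last holds). Time passes only in rows, so rows that repeat a pose let the fingers close, or fill a call up. It gives the time, the measured TCP pose, the force, the opening and the grip force at its end, in the units of the state.
- observe(): the state, without advancing time (a new reading comes with each control period).
- viewer.grab_frame(name): name is "scene" or "top"; returns (picture, depth): 420x560x3 uint8, red, green, blue; 420x560 float32, m along the optical axis (not along the pixel's ray), 0 where there is no reading.
- viewer.camera_info(name): a dict with "fx", "fy", "cx", "cy" (pixels), "R" (3x3) and "t" (3): a world point X has camera coordinates R X + t. Camera axes: x right, y down, z forward; pixel columns grow to the right and rows downward; lengths in m; the calibration is good to about 2 mm. A picture is of the moment at which its call begins. camera_info takes no time and is no camera call.
- bot.job_done(): hands the job in; it is judged then, once.
The state is a dict: "clock": time; "qpos": joint angles; "qd": joint speeds; "joint_efforts": joint torques, N m; "position": TCP position; "tool_rot": TCP orientation; "force": force on the tool from outside, world axes, zero at the start; "moment": the same for the moment, N m; "grip_width": finger opening in m; "finger_force": force on a finger pad.
Only numpy, scipy, OpenCV 4.12 (cv2) and the standard library are available. Lean on these libraries where they do the work, as an engineer would, in place of code of your own. Each camera call takes 0.05 s, during which the arm holds its last target. There are 200 camera calls.

## Working session

There is one attempt and no reset: what is moved stays moved. The work goes in short steps, Python scripts to look and compute and a tool call to move; the robot and the scene stay as the last step left them, time stands still between calls to the robot, and variables do not carry over. Pictures are saved under pics/ and viewed, at most 10 in all, crops included, and the job is handed in when it is done.

Besides the shell and the picture viewer there is one more tool, called after "Request:" as a command line: name --pt "numbers of a row" for each row, then --argument value for the rest. play_rows: Moves the arm, as the interface text tells. Its arguments: {"type":"object","properties":{"motion":{"type":"array"},"squeeze":{"type":"number"}},"required":["motion"]}

```bash
mkdir -p pics
cat > h.py <<'E'
import numpy as np, cv2
from workcell import observe, viewer, bot
def grab(n,save=None):
    p,d=viewer.grab_frame(n); p=np.array(p)
    if save: cv2.imwrite(f'pics/{save}.png',p[:,:,::-1])
    return p,d
def world(n,d):
    c=viewer.camera_info(n); R=np.array(c['R']);t=np.array(c['t'])
    v,u=np.mgrid[:d.shape[0],:d.shape[1]]
    X=np.stack([(u-c['cx'])/c['fx']*d,(v-c['cy'])/c['fy']*d,d],-1)
    return (X-t)@R
def ray(n,u,v,z):
    c=viewer.camera_info(n); R=np.array(c['R']);t=np.array(c['t'])
    o=-R.T@t; r=R.T@np.array([(u-c['cx'])/c['fx'],(v-c['cy'])/c['fy'],1]); return o+r*(z-o[2])/r[2]
E
python3 - <<'E'
from h import *
for n in('scene','top'):
    p,d=grab(n,n+'0'); np.savez(n+'0.npz',p=p,d=d)
    c=viewer.camera_info(n); print(n,-np.array(c['R']).T@c['t'])
s=observe(); print(s['clock'],s['position'],s['tool_rot'],s['grip_width'])
E
```

```text
scene [1.5251514  0.11937623 0.99156511]
top [ 0.31234818 -0.01443425  1.50785885]
0.1 [0.20943907 0.58854185 0.23080509] [-3.14058539e+00  7.25615483e-05  2.79972495e+00] 0.08568271029981751
```

View pics/scene0.png

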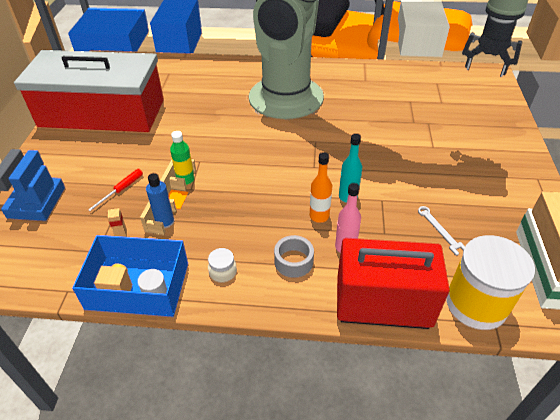

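View pics/top0.png

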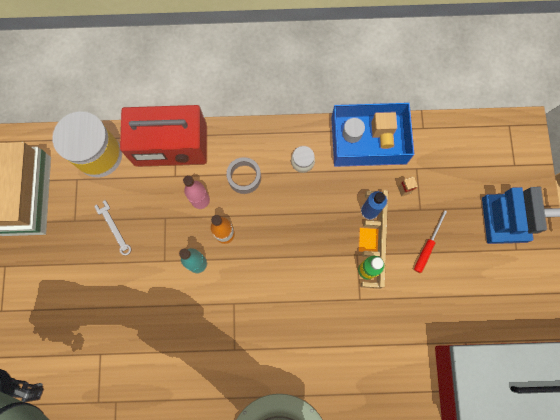

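Scene view: the orange bottle with white label and black cap is at (320,190). The look-alikes are turquoise at (350,170) and pink at (348,220). In the top view these are orange (222,228), turquoise (193,260) and pink (197,192). The orange one is the one meant. The mat, at (369,238) in the top view, is in the middle bay, between the blue can (374,205) and the green bottle (372,267). Next I measure and confirm in a crop.

```bash
cat > m.py <<'E'
from h import *
from scipy.optimize import least_squares
def bottle(n,p,d,lo,hi,box=None,r=.028):
    hsv=cv2.cvtColor(p,cv2.COLOR_RGB2HSV); W=world(n,d)
    m=cv2.inRange(hsv,lo,hi)>0
    m&=(W[...,2]>.015)&(W[...,2]<.105)&(d>0)
    if box is not None: u0,u1,v0,v1=box; k=np.zeros_like(m);k[v0:v1,u0:u1]=1;m&=k
    P=W[m]
    o=-np.array(viewer.camera_info(n)['R']).T@viewer.camera_info(n)['t']
    g=np.median(P,0)[:2]; g=g+.6*r*(g-o[:2])/np.linalg.norm(g-o[:2])
    s=least_squares(lambda c:np.hypot(*(P[:,:2]-c).T)-r,g,loss='soft_l1',f_scale=.002)
    return s.x,len(P),np.sqrt(np.mean(s.fun**2)),P[:,2].min(),P[:,2].max()
E
python3 - <<'E'
from m import *
S=np.load('scene0.npz');T=np.load('top0.npz')
print('oil',bottle('scene',S['p'],S['d'],(5,150,80),(18,255,255),(300,340,150,230)))
print('teal',bottle('scene',S['p'],S['d'],(80,100,40),(95,255,255),(335,365,140,215)))
print('pink',bottle('scene',S['p'],S['d'],(150,60,80),(179,255,255),(330,365,190,255)))
print('green',bottle('scene',S['p'],S['d'],(45,100,40),(75,255,255),(165,200,130,190),.027))
print('can',bottle('scene',S['p'],S['d'],(100,100,40),(125,255,255),(140,178,170,230),.026))
# mat from top
h=cv2.cvtColor(T['p'],cv2.COLOR_RGB2HSV); m=cv2.inRange(h,(8,180,120),(24,255,255)); k=np.zeros_like(m);k[222:255,350:385]=255;m&=k
W=world('top',T['d']); print('mat z',np.median(W[m>0],0),(m>0).sum())
ctr,sz,a=cv2.minAreaRect(cv2.findNonZero(m)); b=cv2.boxPoints((ctr,sz,a)); print(ctr,sz,a,ray('top',*ctr,.001)); print(np.array([ray('top',*q,.001)[:2] for q in b]).round(4))
# rack back board tops
z=W[...,2]; mm=(z>.052)&(z<.066); k=np.zeros(mm.shape,bool);k[185:295,355:392]=1
hs=(h[...,0]>10)&(h[...,0]<30)&(h[...,1]>40); mm&=k&hs; P=W[mm][:,:2]; print('board',len(P),P.mean(0)); 
vx=cv2.fitLine(P.astype(np.float32),cv2.DIST_HUBER,0,.01,.01).ravel(); print(vx, P.min(0),P.max(0))
# tape, others
for nm,q,zz in(('tape',(243,176),.048),('jar',(303,157),.055),('wr',(114,228),.007)): print(nm,ray('top',*q,zz))
a=S['p'][130:270,280:390];b=T['p'][170:300,160:400]
cv2.imwrite('pics/crop.png',np.vstack([cv2.resize(a,(380,480))[:, :, ::-1]]).copy())
c=np.zeros((480,800,3),np.uint8);c[:,:370]=cv2.resize(a,(370,480));c[:233,370:]=cv2.resize(b,(430,233));c[240:,370:610]=cv2.resize(T['p'][180:300,330:450],(240,240));cv2.imwrite('pics/crop.png',c[:,:,::-1])
E
```

```text
oil (array([0.58153904, 0.140911  ]), 218, np.float64(0.001474775641565998), np.float64(0.015083718416036122), np.float64(0.10446793612508593))
teal (array([0.49890522, 0.22127641]), 303, np.float64(0.001727767052342498), np.float64(0.015434578704441017), np.float64(0.10456044342540932))
pink (array([0.68834367, 0.21313565]), 340, np.float64(0.0013272758142976794), np.float64(0.01519848215958468), np.float64(0.10489570456602616))
green (array([ 0.46348005, -0.26731025]), 144, np.float64(0.002584734676170819), np.float64(0.016416119964543945), np.float64(0.10460175317617419))
can (array([ 0.63830524, -0.28734858]), 433, np.float64(0.0015955493277399456), np.float64(0.015210382780795067), np.float64(0.1049521064560771))
mat z [ 0.55507396 -0.27898682  0.00172023] 435
(368.5, 239.0) (24.0, 19.0) 90.0 [ 0.55564739 -0.28090855  0.001     ]
[[ 0.5921 -0.2556]
 [ 0.5903 -0.3112]
 [ 0.5196 -0.306 ]
 [ 0.5213 -0.2509]]
board 362 [ 0.53690973 -0.30992159]
[ 0.99361664 -0.1128094   0.57861686 -0.31671175] [ 0.41198187 -0.33304161] [ 0.68593531 -0.24250275]
tape [0.74488111 0.0788538  0.048     ]
jar [ 0.79465362 -0.09744092  0.055     ]
wr [0.61119156 0.4616097  0.007     ]
```

View pics/crop.png

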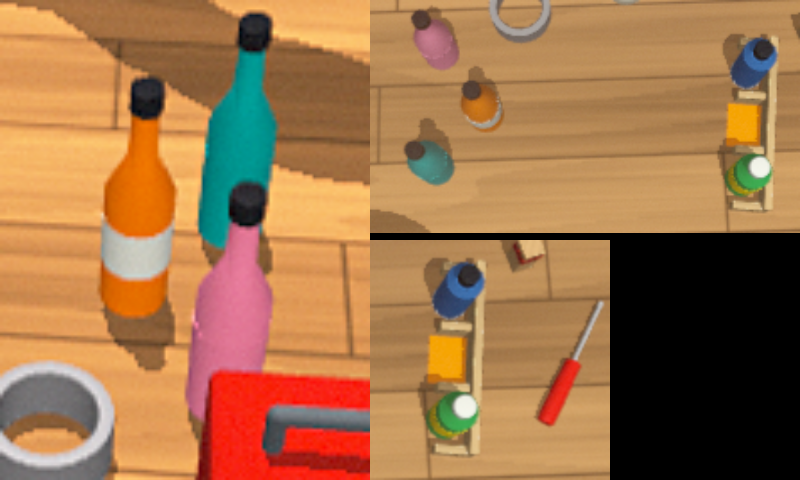

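The crop confirms it: orange body, white label, black cap at (140,200) in the crop. The empty bay with the orange mat is the middle one. Next I refine the rack axis.

Run:
```python
from h import *
S=np.load('scene0.npz');T=np.load('top0.npz')
h=cv2.cvtColor(T['p'],cv2.COLOR_RGB2HSV)
W=world('top',T['d']);z=W[...,2]
k=np.zeros(z.shape,bool);k[185:295,376:392]=1
mm=k&(z>.05)&(z<.067)&(h[...,0]>10)&(h[...,0]<32)&(h[...,1]<140)
for v in range(188,292,8):
    u=np.where(mm[v])[0]; print(v,u.min() if len(u) else 0,u.max() if len(u) else 0,[ray('top',q,v,.06)[:2].round(4).tolist() for q in ((u.min()-.5,u.max()+.5) if len(u) else())])
P=[]
for v in range(190,286):
    u=np.where(mm[v])[0]
    if len(u): P.append(ray('top',u.max()+.5,v,.06)[:2])
f=cv2.fitLine(np.array(P,np.float32),cv2.DIST_HUBER,0,.002,.01).ravel();print('outer edge',f,np.degrees(np.arctan2(f[1],f[0])))
# divider pixels ~40mm high
k[:]=0;k[185:295,355:382]=1
md=k&(z>.034)&(z<.047)&(h[...,0]>10)&(h[...,0]<32)&(h[...,1]<140)
n,l,st,c=cv2.connectedComponentsWithStats(md.astype(np.uint8))
for i in range(1,n):
    if st[i,4]>8: print('div',st[i],ray('top',*c[i],.04)[:2])
# mat in scene
hs=cv2.cvtColor(S['p'],cv2.COLOR_RGB2HSV);m=cv2.inRange(hs,(8,200,120),(24,255,255));m[:185]=0;m[215:]=0;m[:,:165]=0;m[:,195:]=0
print('scene mat',np.median(world('scene',S['d'])[m>0],0),(m>0).sum())
```

```text
188 0 0 []
196 386 387 [[0.6686, -0.3275], [0.6684, -0.3332]]
204 387 387 [[0.6451, -0.3286], [0.645, -0.3314]]
212 383 386 [[0.6222, -0.3155], [0.6218, -0.3268]]
220 382 386 [[0.5992, -0.3109], [0.5987, -0.325]]
228 382 386 [[0.5762, -0.3092], [0.5758, -0.3233]]
236 382 386 [[0.5535, -0.3075], [0.553, -0.3215]]
244 381 385 [[0.5309, -0.303], [0.5305, -0.317]]
252 381 385 [[0.5084, -0.3013], [0.508, -0.3153]]
260 383 385 [[0.4859, -0.3052], [0.4856, -0.3136]]
268 384 384 [[0.4636, -0.3063], [0.4635, -0.3091]]
276 380 384 [[0.4419, -0.2936], [0.4415, -0.3074]]
284 380 384 [[0.42, -0.292], [0.4196, -0.3058]]
outer edge [ 0.9937865  -0.11130282  0.55085886 -0.31978145] -6.3904223
div [367 191   8   4  20] [ 0.68681676 -0.28644004]
div [365 221  17   6  76] [ 0.59529982 -0.29173918]
div [364 238  18  19  81] [ 0.51263142 -0.28580426]
div [362 282  18   6  79] [ 0.42089499 -0.27028483]
scene mat [ 0.54438723 -0.26736774  0.00154916] 226
```

```bash
cat > go.py <<'E'
import sys
from h import *
from scipy.spatial.transform import Rotation as Ro
def target(yaw,tilt): # tool x behind (yaw deg), fingers tilted forward (-x side)
    y,t=np.radians([yaw,tilt]); b=np.array([np.cos(y),np.sin(y),0]); d=np.array([0,0,-1.])
    z=np.cos(t)*d-np.sin(t)*b; x=np.cos(t)*b+np.sin(t)*d; return np.stack([x,np.cross(z,x),z],1)
if __name__=='__main__':
    x,y,z,yaw,tilt=map(float,sys.argv[1:])
    s=observe(); R=Ro.from_euler('xyz',s['tool_rot']).as_matrix(); p=np.array(s['position'])
    print('t',s['clock'],'p',p.round(4),'F',np.round(s['force'],1),'q',np.round(s['qpos'],2))
    print('shift cm',(R.T@(np.array([x,y,z])-p)*100).round(2),'rot',Ro.from_matrix(R.T@target(yaw,tilt)).as_rotvec().round(3))
E
python3 go.py .60 .38 .28 83.6 40
```

```text
t 0.1 p [0.2094 0.5885 0.2308] F [ 0.7 -0.2 -0.4] q [-1.3   0.52 -0.04  1.6   0.02  1.02 -0.11]
shift cm [-43.79  -6.56  -4.91] rot [ 0.466 -0.588  1.283]
```

Request:
play_rows --pt "-4.4 -0.7 -0.5 0.04 -0.05 0.12 -0.3" --pt "-8.8 -1.3 -1.0 0.09 -0.11 0.25 -0.3" --pt "-13 -2 -1.5 0.14 -0.17 0.38 -0.3" --pt "-17.5 -2.6 -2 0.18 -0.23 0.5 -0.3" --pt "-22 -3.3 -2.5 0.22 -0.29 0.63 -0.3"

```text
clock: 0.6
position: [0.4066, 0.4833, 0.2566]
tool_rot: [-3.021, 0.341, 2.179]
force: [0.3, 0.4, -0.5]
grip_width: 0.0297
finger_force: 0.0
```

```bash
python3 go.py .60 .38 .28 83.6 40
```

```text
t 0.6 p [0.4066 0.4833 0.2566] F [ 0.3  0.4 -0.5] q [-1.23  0.66  0.25  1.37  0.11  1.38 -0.46]
shift cm [-19.19  10.4    3.09] rot [ 0.244 -0.302  0.646]
```

Request:
play_rows --pt "-4 2.1 0.6 0.05 -0.06 0.13 -0.3" --pt "-8 4.2 1.2 0.1 -0.12 0.26 -0.3" --pt "-12 6.3 1.8 0.15 -0.18 0.39 -0.3" --pt "-16 8.4 2.5 0.2 -0.24 0.52 -0.3" --pt "-19.2 10.4 3.1 0.24 -0.3 0.65 -0.3"

```text
clock: 1.1
position: [0.6008, 0.38, 0.2793]
tool_rot: [3.138, 0.693, 1.459]
force: [1.2, 0.2, 0.8]
grip_width: 0.0301
finger_force: 0.0
```

```bash
python3 go.py .612 .31 .06 83.6 40; python3 -c "
from h import *
a,_=grab('scene');b,d=grab('top')
c=np.hstack([cv2.resize(a[:,:],(400,300)),cv2.resize(b,(400,300))]);cv2.imwrite('pics/fly.png',c[:,:,::-1])"
```

```text
t 1.1 p [0.6008 0.38   0.2793] F [1.2 0.2 0.8] q [-0.99  1.03  0.49  0.79  0.09  1.86 -0.72]
shift cm [ 8.76  1.82 21.24] rot [ 0.003 -0.005 -0.   ]
```

View pics/fly.png

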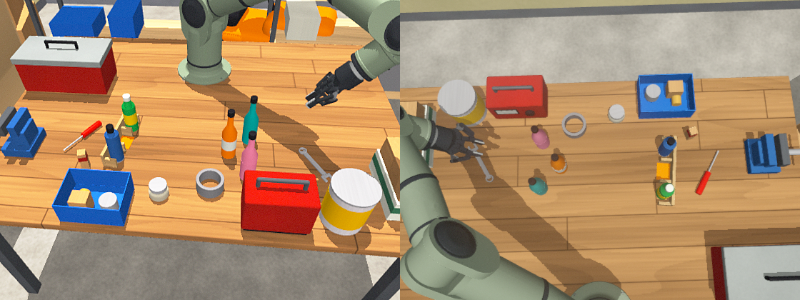

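The arm is fine in the air, but the wrist and forearm trail behind at some height. Before sweeping between the turquoise and pink bottles I measure that clearance.

Run:
```python
from h import *
s=observe();p=np.array(s['position'])
for n in('scene','top'):
    P,d=grab(n); W=world(n,d); B=np.load(n+'0.npz')['d']
    m=(d>0)&((B==0)|(B-d>.03)); Q=W[m]-p; Q=Q[(Q[:,2]>-.25)]
    print(n)
    for a in np.arange(-.04,.40,.04):
        q=Q[(Q[:,1]>=a)&(Q[:,1]<a+.04)]
        if len(q)<5: continue
        for xa in np.arange(-.4,.2,.05):
            r=q[(q[:,0]>=xa)&(q[:,0]<xa+.05)]
            if len(r)>3: print(f'y+{a:.2f} x{xa:+.2f}: z {r[:,2].min():.3f}..{r[:,2].max():.3f}',end=' | ')
        print()
```

```text
scene
y+-0.04 x-0.05: z 0.007..0.016 | y+-0.04 x-0.00: z 0.001..0.018 | 
y+0.00 x-0.20: z 0.255..0.271 | y+0.00 x-0.15: z 0.258..0.285 | y+0.00 x-0.05: z -0.003..0.073 | y+0.00 x-0.00: z -0.006..0.075 | y+0.00 x+0.05: z 0.033..0.074 | 
y+0.04 x-0.15: z 0.244..0.294 | y+0.04 x-0.10: z 0.060..0.305 | y+0.04 x-0.05: z 0.036..0.148 | y+0.04 x-0.00: z 0.033..0.154 | y+0.04 x+0.05: z 0.037..0.094 | 
y+0.08 x-0.10: z 0.233..0.316 | y+0.08 x-0.05: z 0.146..0.317 | y+0.08 x-0.00: z 0.084..0.270 | y+0.08 x+0.05: z 0.113..0.188 | 
y+0.12 x-0.10: z 0.316..0.317 | y+0.12 x-0.05: z 0.209..0.330 | y+0.12 x-0.00: z 0.101..0.321 | y+0.12 x+0.05: z 0.127..0.287 | 
y+0.16 x-0.10: z 0.316..0.318 | y+0.16 x-0.05: z 0.315..0.329 | y+0.16 x-0.00: z 0.142..0.327 | y+0.16 x+0.05: z 0.151..0.289 | 
y+0.20 x-0.00: z 0.146..0.194 | 
y+0.28 x-0.00: z -0.191..-0.113 | y+0.28 x+0.05: z -0.168..-0.113 | 
top
y+-0.04 x-0.40: z 0.288..0.380 | y+-0.04 x-0.35: z 0.375..0.406 | y+-0.04 x-0.30: z 0.301..0.403 | y+-0.04 x-0.25: z 0.288..0.353 | y+-0.04 x-0.20: z 0.292..0.322 | y+-0.04 x-0.05: z 0.008..0.018 | y+-0.04 x-0.
[... 286 characters left out ...]
x+0.05: z 0.049..0.076 | 
y+0.04 x-0.40: z 0.346..0.363 | y+0.04 x-0.35: z 0.308..0.358 | y+0.04 x-0.30: z 0.332..0.359 | y+0.04 x-0.25: z 0.333..0.362 | y+0.04 x-0.20: z 0.336..0.357 | y+0.04 x-0.15: z 0.281..0.350 | y+0.04 x-0.10: z 0.059..0.327 | y+0.04 x-0.05: z 0.034..0.159 | y+0.04 x-0.00: z 0.036..0.161 | y+0.04 x+0.05: z 0.053..0.086 | 
y+0.08 x-0.25: z 0.326..0.342 | y+0.08 x-0.20: z 0.344..0.350 | y+0.08 x-0.15: z 0.326..0.350 | y+0.08 x-0.10: z 0.266..0.334 | y+0.08 x-0.05: z 0.083..0.313 | y+0.08 x-0.00: z 0.121..0.265 | y+0.08 x+0.05: z 0.160..0.183 | 
y+0.12 x-0.05: z 0.129..0.296 | y+0.12 x-0.00: z 0.190..0.279 | y+0.12 x+0.05: z 0.180..0.254 | 
y+0.16 x+0.05: z 0.228..0.235 |
```

Run:
```python
from h import *
p=np.array(observe()['position']); A=[]
for n in('scene','top'):
    P,d=grab(n); W=world(n,d); B=np.load(n+'0.npz')['d']
    m=cv2.erode(((d>0)&((B==0)|(B-d>.03))).astype(np.uint8),np.ones((2,2)))>0; Q=W[m]-p; A.append(Q[(Q[:,2]>-.02)&(Q[:,0]>-.12)&(Q[:,1]<.25)])
Q=np.vstack(A)
for a in np.arange(0,.24,.02):
    q=Q[(Q[:,2]>=a)&(Q[:,2]<a+.02)]; print(f'{a:.2f} x {np.percentile(q[:,0],1):.3f} {np.percentile(q[:,0],99):.3f} y {np.percentile(q[:,1],1):.3f} {np.percentile(q[:,1],99):.3f}')
```

```text
0.00 x -0.028 0.032 y -0.007 0.023
0.02 x -0.032 0.052 y 0.000 0.043
0.04 x -0.046 0.065 y 0.015 0.053
0.06 x -0.057 0.072 y 0.027 0.070
0.08 x -0.057 0.067 y 0.041 0.104
0.10 x -0.030 0.049 y 0.058 0.132
0.12 x -0.027 0.056 y 0.054 0.148
0.14 x -0.034 0.061 y 0.067 0.165
0.16 x -0.034 0.063 y 0.084 0.179
0.18 x -0.027 0.064 y 0.087 0.199
0.20 x -0.018 0.067 y 0.105 0.188
0.22 x -0.044 0.084 y 0.113 0.172
```

The linkage is 129 mm wide at 30 mm opening, and the corridor between turquoise and pink is 133 mm. I'll close to 10 mm opening (about 109 mm wide), which still forms a notch, and go down the corridor's middle.

```bash
python3 go.py .602 .32 .05 83.6 40
```

```text
t 1.4 p [0.5989 0.3819 0.2791] F [-0.3  0.9  0.6] q [-0.99  1.03  0.48  0.8   0.09  1.86 -0.72]
shift cm [ 9.85  0.96 21.57] rot [ 0.005 -0.009  0.007]
```

Request:
play_rows --pt "2 0.2 4.3 0 0 0 -0.76" --pt "4 0.4 8.6 0 0 0 -0.76" --pt "6 0.6 13 0 0 0 -0.76" --pt "8 0.8 17.3 0 0 0 -0.76" --pt "9.8 1 21.5 0 0 0 -0.76"

```text
clock: 1.9
position: [0.6019, 0.3204, 0.0503]
tool_rot: [3.141, 0.688, 1.468]
force: [0.7, 0.4, -1.2]
grip_width: 0.01
finger_force: 0.0
```

```bash
python3 go.py .597 .28 .02 83.6 40
python3 - <<'E'
from h import *
s=observe(); p=np.array(s['position']); A=[];print(s['grip_width'],s['tool_rot']); pics=[]
for n in('scene','top'):
    P,d=grab(n); pics.append(P);W=world(n,d); B=np.load(n+'0.npz')['d']
    m=cv2.erode(((d>0)&((B==0)|(B-d>.03))).astype(np.uint8),np.ones((2,2)))>0; Q=W[m]-p; A.append(Q[(Q[:,2]>-.02)&(Q[:,0]>-.5)&(Q[:,1]<.3)])
cv2.imwrite('pics/low.png',np.hstack([cv2.resize(q,(400,300)) for q in pics])[:,:,::-1])
Q=np.vstack(A)
F=Q[(Q[:,0]<-.09)]; print('forearm minz rel',F[:,2].min() if len(F) else None, np.percentile(F[:,2],[1,50]))
Q=Q[Q[:,0]>-.12]
for a in np.arange(0,.24,.02):
    q=Q[(Q[:,2]>=a)&(Q[:,2]<a+.02)]; print(f'{a:.2f} x {np.percentile(q[:,0],1):.3f} {np.percentile(q[:,0],99):.3f} y {np.percentile(q[:,1],1):.3f} {np.percentile(q[:,1],99):.3f}')
E
```

```text
t 1.9 p [0.6019 0.3204 0.0503] F [ 0.7  0.4 -1.2] q [-0.97  1.17  0.44  1.11  0.07  1.42 -0.81]
shift cm [-1.22 -0.08  4.93] rot [ 0.006 -0.01   0.007]
0.010024545657894011 [3.14140857 0.68782179 1.46830175]
forearm minz rel 0.26646944710527476 [0.31646252 0.46053146]
0.00 x -0.020 0.021 y -0.012 0.019
0.02 x -0.033 0.045 y 0.002 0.041
0.04 x -0.048 0.059 y 0.014 0.055
0.06 x -0.057 0.068 y 0.027 0.067
0.08 x -0.036 0.060 y 0.041 0.099
0.10 x -0.029 0.048 y 0.049 0.129
0.12 x -0.027 0.054 y 0.052 0.140
0.14 x -0.035 0.060 y 0.066 0.157
0.16 x -0.032 0.061 y 0.079 0.173
0.18 x -0.029 0.062 y 0.087 0.198
0.20 x -0.024 0.066 y 0.106 0.259
0.22 x -0.013 0.092 y 0.122 0.278
```

View pics/low.png

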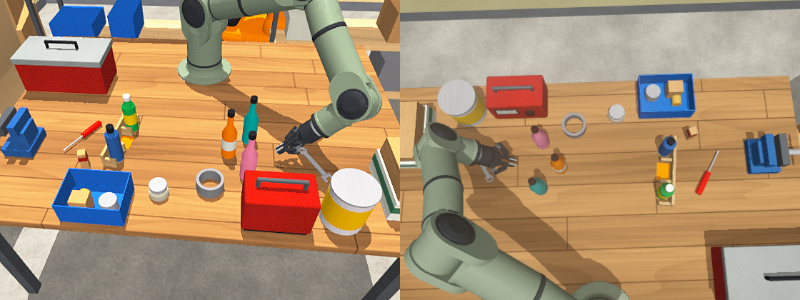

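The linkage barely narrows, so only about 4 mm would be left on each side. I'll roll the hand 90° about its own axis and nudge the bottle about 60 mm with shut fingers. Once clear of the look-alikes I'll roll back and use the fork.

Request:
play_rows --pt "0 0 0 0 0 -0.14 -1" --pt "0 0 0 0 0 -0.28 -1" --pt "0 0 0 0 0 -0.42 -1" --pt "0 0 0 0 0 -0.56 -1" --pt "0 0 0 0 0 -0.7 -1"

```text
clock: 2.5
position: [0.6036, 0.3214, 0.0546]
tool_rot: [-2.654, 0.506, 2.301]
force: [0.3, 0.1, 0.1]
grip_width: -0.0002
finger_force: 0.0
```

Request:
play_rows --pt "0 0 0 0 0 -0.14 -1" --pt "0 0 0 0 0 -0.28 -1" --pt "0 0 0 0 0 -0.42 -1" --pt "0 0 0 0 0 -0.56 -1" --pt "0 0 0 0 0 -0.7 -1"

```text
clock: 3.0
position: [0.6037, 0.3212, 0.0548]
tool_rot: [-2.461, 0.108, 2.91]
force: [1.0, -0.9, -0.2]
grip_width: -0.0001
finger_force: 0.0
```

Request:
play_rows --pt "0 0 0 0 0 -0.1 -1" --pt "0 0 0 0 0 -0.17 -1" --pt "0 0 0 0 0 -0.17 -1" --pt "0 0 0 0 0 -0.17 -1" --pt "0 0 0 0 0 -0.17 -1"

```text
clock: 3.5
position: [0.6033, 0.3199, 0.0522]
tool_rot: [-2.452, 0.003, 3.035]
force: [0.2, -0.2, 1.0]
grip_width: 0.0002
finger_force: 0.0
```

```bash
cat > go2.py <<'E'
# go2 x y z yaw tilt roll
import sys
from go import *
x,y,z,yaw,tilt,roll=map(float,sys.argv[1:])
s=observe(); R=Ro.from_euler('xyz',s['tool_rot']).as_matrix(); p=np.array(s['position'])
T=target(yaw,tilt)@Ro.from_euler('z',roll,degrees=True).as_matrix()
print('t',s['clock'],'p',p.round(4),'F',np.round(s['force'],1),'w',round(s['grip_width'],4),'q',np.round(s['qpos'],2))
print('shift cm',(R.T@(np.array([x,y,z])-p)*100).round(2),'rot',Ro.from_matrix(R.T@T).as_rotvec().round(3))
E
python3 go2.py .596 .27 .018 83.6 40 -90
python3 - <<'E'
from h import *
s=observe(); p=np.array(s['position']); A=[]
for n in('scene','top'):
    P,d=grab(n);W=world(n,d); B=np.load(n+'0.npz')['d']
    m=cv2.erode(((d>0)&((B==0)|(B-d>.03))).astype(np.uint8),np.ones((2,2)))>0; Q=W[m]-p; A.append(Q[(Q[:,2]>-.04)&(Q[:,0]>-.12)&(Q[:,1]<.3)])
Q=np.vstack(A)
for a in np.arange(-.02,.22,.02):
    q=Q[(Q[:,2]>=a)&(Q[:,2]<a+.02)]; 
    if len(q):print(f'{a:.2f} x {np.percentile(q[:,0],1):.3f} {np.percentile(q[:,0],99):.3f} y {np.percentile(q[:,1],1):.3f} {np.percentile(q[:,1],99):.3f}')
E
```

```text
t 3.5 p [0.6033 0.3199 0.0522] F [ 0.2 -0.2  1. ] w 0.0002 q [-0.8   1.12  0.07  1.09  0.37  1.49  0.57]
shift cm [ 0.21 -1.72  5.84] rot [0.009 0.006 0.002]
-0.02 x 0.005 0.006 y -0.006 0.019
0.00 x -0.010 0.015 y -0.007 0.067
0.02 x -0.009 0.022 y -0.002 0.104
0.04 x -0.012 0.024 y 0.006 0.099
0.06 x -0.013 0.028 y 0.004 0.099
0.08 x -0.014 0.045 y 0.004 0.106
0.10 x -0.028 0.047 y 0.006 0.126
0.12 x -0.027 0.055 y 0.050 0.144
0.14 x -0.034 0.061 y 0.065 0.156
0.16 x -0.032 0.061 y 0.082 0.175
0.18 x -0.025 0.063 y 0.087 0.189
0.20 x -0.016 0.069 y 0.105 0.180
```

```bash
python3 go2.py .594 .25 .02 83.6 40 -90;python3 go2.py .587 .192 .02 83.6 40 -90
```

```text
t 3.6 p [0.6032 0.3195 0.0515] F [ 0.5 -0.4 -0.2] w 0.0 q [-0.8   1.12  0.07  1.09  0.37  1.49  0.57]
shift cm [ 0.18 -3.41  6.89] rot [0.008 0.005 0.003]
t 3.6 p [0.6032 0.3195 0.0515] F [ 0.5 -0.4 -0.2] w 0.0 q [-0.8   1.12  0.07  1.09  0.37  1.49  0.57]
shift cm [ 0.27 -7.91 10.61] rot [0.008 0.005 0.003]
```

Request:
play_rows --pt "0.1 -1.7 3.4 0 0 0 -1" --pt "0.2 -3.4 6.9 0.01 0 0 -1" --pt "0.2 -5 8.2 0.01 0 0 -1" --pt "0.25 -6.5 9.4 0.01 0 0 -1" --pt "0.27 -7.9 10.6 0.01 0 0 -1"

```text
clock: 4.1
position: [0.5869, 0.1909, 0.0197]
tool_rot: [-2.441, 0.002, 3.035]
force: [0.7, -0.1, -0.3]
grip_width: -0.0002
finger_force: 0.0
```

```bash
cat > chk.py <<'E'
from m import *
import sys
p,d=grab('scene',sys.argv[1] if len(sys.argv)>1 else None)
h=cv2.cvtColor(p,cv2.COLOR_RGB2HSV);W=world('scene',d)
m=(cv2.inRange(h,(5,180,100),(15,255,255))>0)&(W[...,2]>.012)&(W[...,2]<.2)&(np.abs(W[...,0]-.57)<.1)&(W[...,1]<.3)&(W[...,1]>-.32)&(d>0)
n,l,st,c=cv2.connectedComponentsWithStats(m.astype(np.uint8)); i=1+np.argmax(st[1:,4]); x,y=c[i].astype(int)
b=bottle('scene',p,d,(5,150,80),(18,255,255),(max(x-22,0),x+22,max(y-60,0),y+60))
k=(l==i)&(W[...,2]>.155); nk=W[k].mean(0) if k.sum() else None
M=np.array([.5525,-.2796]);ex=np.array([.9938,-.1113]);ey=np.array([.1113,.9938])
print('bottle',b[0].round(4),b[1],'rms',b[2].round(4),'mat frame',((b[0]-M)@ex).round(4),((b[0]-M)@ey).round(4),'cap/neck',nk)
s=observe();P=np.array(s['position']);print('t',s['clock'],'tcp',P.round(4),'mat',((P[:2]-M)@ex).round(4),((P[:2]-M)@ey).round(4),'F',np.round(s['force'],1))
for nm,lo,hi,bx in(('teal',(80,100,40),(95,255,255),(335,365,140,215)),('pink',(150,60,80),(175,255,255),(330,365,190,255))):
    try:print(nm,bottle('scene',p,d,lo,hi,bx)[0].round(4))
    except Exception as e:print(nm,e)
E
python3 chk.py contact; python3 go2.py .584 .16 .02 83.6 40 -90
```

```text
bottle [0.5819 0.1409] 222 rms 0.0015 mat frame -0.0176 0.4211 cap/neck [0.59086764 0.14052764 0.17460218]
t 4.15 tcp [0.5869 0.1875 0.02  ] mat -0.0178 0.4681 F [ 2.1 -2.3 -0.3]
teal [0.4989 0.2211]
pink [0.688 0.213]
t 4.15 p [0.5869 0.1875 0.02  ] F [ 2.1 -2.3 -0.3] w -0.0 q [-0.72  1.04  0.1   1.41  0.43  1.24  0.56]
shift cm [-0.01 -2.11  1.79] rot [-0.005  0.003  0.001]
```

View pics/contact.png

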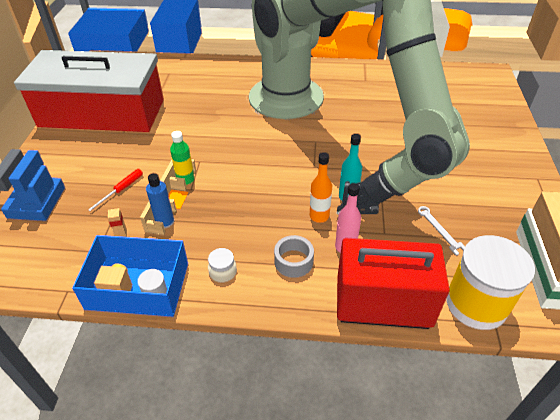

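The bottle at (320,190) is untouched, the hand sits between the look-alikes at (350,175) and (348,220), and neither of those has moved. The tool is laterally aligned to within 1 mm, so I push gently.

Request:
play_rows --pt "0 -0.5 0.42 0 0 0 -1" --pt "0 -1 0.84 0 0 0 -1" --pt "0 -1.6 1.34 0 0 0 -1" --pt "0 -2.2 1.85 0 0 0 -1" --pt "0 -2.8 2.35 0 0 0 -1"

```text
clock: 4.65
position: [0.5831, 0.1551, 0.0194]
tool_rot: [-2.442, 0.001, 3.036]
force: [0.2, 0.7, -0.7]
grip_width: -0.0
finger_force: 0.5
```

```bash
python3 chk.py
```

```text
bottle [0.5795 0.1234] 220 rms 0.0023 mat frame -0.018 0.4035 cap/neck [0.58847938 0.12344091 0.17456523]
t 4.7 tcp [0.583  0.1535 0.0197] mat -0.0179 0.4338 F [ 1.6 -0.6 -1.1]
teal [0.4991 0.2217]
pink [0.6881 0.2129]
```

Request:
play_rows --pt "0 -0.6 0.5 0 0 0 -1" --pt "0 -1.2 1 0 0 0 -1" --pt "0 -1.9 1.6 0 0 0 -1" --pt "0 -2.6 2.18 0 0 0 -1" --pt "0 -3.2 2.69 0 0 0 -1"

```text
clock: 5.2
position: [0.5786, 0.1128, 0.0196]
tool_rot: [-2.441, 0.001, 3.036]
force: [0.4, 0.9, 0.1]
grip_width: -0.0002
finger_force: 0.6
```

```bash
python3 chk.py
```

```text
bottle [0.5751 0.0815] 216 rms 0.0014 mat frame -0.0177 0.3614 cap/neck [0.58403994 0.08117202 0.17451943]
t 5.25 tcp [0.5785 0.1114 0.0198] mat -0.0176 0.3915 F [ 1.2 -0.6 -0.3]
teal Initial guess is outside of provided bounds
pink [0.6882 0.2131]
  return _methods._mean(a, axis=axis, dtype=dtype,
  ret = um.true_divide(
```

Pushing with the rolled hand tracks within 0.3 mm, so I'll keep it and steer for the bay centre. I back off a little and re-aim along the line from the bottle to the bay.

```bash
cat > gm.py <<'E'
# gm matx maty(mm) z yaw ; prints move
import sys,subprocess
from go import *
a,b,z,yaw=map(float,sys.argv[1:5])
M=np.array([.5525,-.2796]);ex=np.array([.9938,-.1113]);ey=np.array([.1113,.9938])
q=M+a/1e3*ex+b/1e3*ey
s=observe(); R=Ro.from_euler('xyz',s['tool_rot']).as_matrix(); p=np.array(s['position'])
T=target(yaw,40)@Ro.from_euler('z',-90,degrees=True).as_matrix()
print('shift cm',(R.T@(np.array([*q,z])-p)*100).round(2),'rot',Ro.from_matrix(R.T@T).as_rotvec().round(3),'q',np.round(s['qpos'],2))
E
python3 gm.py -19.8 398 .02 87;python3 gm.py -19.4 391 .02 87;python3 gm.py -15 317 .02 87
```

```text
shift cm [ 0.21  0.49 -0.44] rot [-0.003 -0.034 -0.042] q [-0.65  0.99  0.12  1.56  0.48  1.12  0.57]
shift cm [ 0.18 -0.05  0.01] rot [-0.003 -0.034 -0.042] q [-0.65  0.99  0.12  1.56  0.48  1.12  0.57]
shift cm [-0.23 -5.7   4.79] rot [-0.003 -0.034 -0.042] q [-0.65  0.99  0.12  1.56  0.48  1.12  0.57]
```

Request:
play_rows --pt "0.05 0.4 -0.35 0 0 0 -1" --pt "0.2 0.5 -0.44 0 -0.034 -0.042 -1" --pt "0.2 0.5 -0.44 0 -0.034 -0.042 -1" --pt "0.19 0.2 -0.18 0 -0.034 -0.042 -1" --pt "0.18 -0.05 0.01 0 -0.034 -0.042 -1"

```text
clock: 5.75
position: [0.5771, 0.1132, 0.0199]
tool_rot: [-2.441, 0.0, 3.089]
force: [0.0, -0.2, 0.2]
grip_width: -0.0
finger_force: 0.0
```

```bash
python3 chk.py 2>/dev/null; python3 gm.py -13.2 287 .02 87
```

```text
bottle [0.575  0.0798] 208 rms 0.0017 mat frame -0.0176 0.3596 cap/neck [0.58400628 0.08038111 0.17367433]
t 5.8 tcp [0.577  0.1124 0.02  ] mat -0.0192 0.3923 F [ 0.6 -0.7  0.5]
teal Initial guess is outside of provided bounds
pink [0.6883 0.213 ]
shift cm [ 0.01 -8.06  6.8 ] rot [-0.003 -0.    -0.001] q [-0.67  0.97  0.12  1.59  0.51  1.09  0.58]
```

Request:
play_rows --pt "0 -0.7 0.59 0 0 0 -1" --pt "0 -1.5 1.27 0 0 0 -1" --pt "0 -2.3 1.94 0 0 0 -1" --pt "0 -3.1 2.61 0 0 0 -1" --pt "0 -4 3.37 0 0 0 -1"

```text
clock: 6.3
position: [0.5741, 0.0603, 0.0198]
tool_rot: [-2.441, -0.0, 3.09]
force: [1.3, 1.6, -1.5]
grip_width: -0.0001
finger_force: 0.6
```

```bash
python3 chk.py 2>/dev/null; python3 gm.py -13.2 287 .02 87
```

```text
bottle [0.5734 0.0287] 215 rms 0.0023 mat frame -0.0135 0.3087 cap/neck [0.58243056 0.02944485 0.17390145]
t 6.35 tcp [0.5739 0.0578 0.0202] mat -0.0163 0.3377 F [ 0.9 -1.7  1.1]
teal [0.4988 0.2217]
pink [0.6881 0.213 ]
shift cm [-0.01 -3.87  3.3 ] rot [-0.004 -0.001 -0.001] q [-0.62  0.95  0.14  1.67  0.55  1.01  0.59]
```

Request:
play_rows --pt "-0.1 -0.7 0.59 0 0 0 -1" --pt "-0.15 -1.5 1.27 0 0 0 -1" --pt "-0.15 -2.3 1.94 0 0 0 -1" --pt "-0.15 -3.1 2.61 0 0 0 -1" --pt "-0.15 -4 3.37 0 0 0 -1"

```text
clock: 6.85
position: [0.5729, 0.0082, 0.0198]
tool_rot: [-2.441, -0.0, 3.09]
force: [-0.1, 1.2, -1.0]
grip_width: -0.0002
finger_force: 0.7
```

```bash
python3 chk.py 2>/dev/null; python3 gm.py -10 230 .02 87
```

```text
bottle [ 0.5724 -0.0237] 216 rms 0.0017 mat frame -0.0087 0.2566 cap/neck [ 0.58135113 -0.02224761  0.17390799]
t 6.9 tcp [0.5726 0.0057 0.0202] mat -0.0118 0.2858 F [ 1.2 -2.3  0.1]
teal [0.4988 0.2213]
pink [0.6882 0.213 ]
shift cm [ 0.15 -4.25  3.61] rot [-0.004 -0.001 -0.   ] q [-0.56  0.93  0.17  1.74  0.6   0.94  0.61]
```

```bash
python3 gm.py -9.7 277 .02 86;python3 gm.py -7.7 233 .02 86
```

```text
shift cm [-0.15 -0.67  0.59] rot [-0.004  0.01   0.013] q [-0.56  0.93  0.17  1.74  0.6   0.94  0.61]
shift cm [-0.1  -4.03  3.43] rot [-0.004  0.01   0.013] q [-0.56  0.93  0.17  1.74  0.6   0.94  0.61]
```

Request:
play_rows --pt "-0.15 -0.67 0.58 0 0.01 0.013 -1" --pt "-0.14 -1.5 1.27 0 0.01 0.013 -1" --pt "-0.13 -2.3 1.94 0 0.01 0.013 -1" --pt "-0.12 -3.2 2.7 0 0.01 0.013 -1" --pt "-0.1 -4 3.4 0 0.01 0.013 -1"

```text
clock: 7.4
position: [0.5711, -0.0446, 0.0197]
tool_rot: [-2.441, 0.001, 3.073]
force: [0.4, 0.2, -0.7]
grip_width: 0.0001
finger_force: 0.7
```

```bash
python3 chk.py 2>/dev/null; python3 gm.py -5.8 222 .02 85;python3 gm.py -4.0 180 .02 85
```

```text
bottle [ 0.5701 -0.0763] 217 rms 0.0023 mat frame -0.0052 0.204 cap/neck [ 0.57893183 -0.07428431  0.17414255]
t 7.45 tcp [ 0.5708 -0.0467  0.0199] mat -0.0078 0.2335 F [ 0.8 -1.7  0.1]
teal [0.4987 0.2211]
pink [0.6882 0.2129]
shift cm [-0.15 -0.89  0.74] rot [-0.004  0.011  0.013] q [-0.5   0.93  0.2   1.78  0.63  0.88  0.63]
shift cm [-0.15 -4.1   3.46] rot [-0.004  0.011  0.013] q [-0.5   0.93  0.2   1.78  0.63  0.88  0.63]
```

Request:
play_rows --pt "-0.15 -0.8 0.67 0 0.01 0.013 -1" --pt "-0.15 -1.6 1.35 0 0.01 0.013 -1" --pt "-0.15 -2.4 2.02 0 0.01 0.013 -1" --pt "-0.14 -3.2 2.7 0 0.01 0.013 -1" --pt "-0.13 -4 3.37 0 0.01 0.013 -1"

```text
clock: 7.95
position: [0.5689, -0.0966, 0.0196]
tool_rot: [-2.441, 0.001, 3.057]
force: [0.3, 0.2, -1.2]
grip_width: 0.0004
finger_force: 0.5
```

```bash
python3 chk.py 2>/dev/null; python3 gm.py -3.5 170 .02 84.5;python3 gm.py -2 128 .02 84.5
```

```text
bottle [ 0.5672 -0.1285] 221 rms 0.0019 mat frame -0.0022 0.1518 cap/neck [ 0.57572706 -0.12660366  0.1739353 ]
t 8.0 tcp [ 0.5684 -0.0987  0.02  ] mat -0.0043 0.1816 F [-0.6 -2.   0.3]
teal [0.4988 0.2214]
pink [0.6883 0.2132]
shift cm [-0.05 -0.89  0.74] rot [-0.004  0.007  0.007] q [-0.44  0.92  0.23  1.81  0.67  0.82  0.65]
shift cm [-0.09 -4.1   3.46] rot [-0.004  0.007  0.007] q [-0.44  0.92  0.23  1.81  0.67  0.82  0.65]
```

```bash
python3 gm.py -2.3 172 .02 84;python3 gm.py -1.4 128 .02 84
```

```text
shift cm [-0.17 -0.74  0.62] rot [-0.004  0.013  0.014] q [-0.44  0.92  0.23  1.81  0.67  0.82  0.65]
shift cm [-0.15 -4.1   3.46] rot [-0.004  0.013  0.014] q [-0.44  0.92  0.23  1.81  0.67  0.82  0.65]
```

Request:
play_rows --pt "-0.17 -0.8 0.67 0 0.013 0.014 -1" --pt "-0.17 -1.6 1.35 0 0.013 0.014 -1" --pt "-0.16 -2.4 2.02 0 0.013 0.014 -1" --pt "-0.15 -3.2 2.7 0 0.013 0.014 -1" --pt "-0.15 -4 3.37 0 0.013 0.014 -1"

```text
clock: 8.5
position: [0.566, -0.1489, 0.0196]
tool_rot: [-2.441, 0.0, 3.038]
force: [-0.8, 0.2, -0.7]
grip_width: 0.0005
finger_force: 0.5
```

```bash
python3 chk.py mouth 2>/dev/null; python3 gm.py -0.5 118 .02 83.6;python3 gm.py -0.5 78 .02 83.6
```

```text
bottle [ 0.5634 -0.1808] 223 rms 0.0016 mat frame -0.0001 0.0994 cap/neck [ 0.57204796 -0.17834646  0.17461022]
t 8.55 tcp [ 0.5654 -0.151   0.02  ] mat -0.0015 0.1293 F [-0.3 -2.   1.4]
teal [0.4989 0.2214]
pink [0.6883 0.2132]
shift cm [-0.09 -0.86  0.73] rot [-0.004  0.004  0.005] q [-0.38  0.92  0.25  1.83  0.7   0.77  0.67]
shift cm [-0.07 -3.92  3.31] rot [-0.004  0.004  0.005] q [-0.38  0.92  0.25  1.83  0.7   0.77  0.67]
```

View pics/mouth.png

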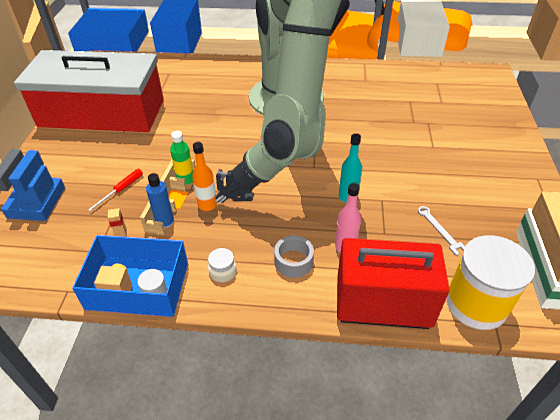

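The bottle at (205,185) stands upright in front of the bay, centred to 0.1 mm. I continue straight in.

Request:
play_rows --pt "-0.15 -0.8 0.67 0 0 0 -1" --pt "-0.15 -1.6 1.35 0 0 0 -1" --pt "-0.14 -2.4 2.02 0 0 0 -1" --pt "-0.13 -3.2 2.7 0 0 0 -1" --pt "-0.13 -4 3.37 0 0 0 -1"

```text
clock: 9.05
position: [0.5619, -0.201, 0.0196]
tool_rot: [-2.441, 0.0, 3.038]
force: [0.5, 1.7, -0.4]
grip_width: -0.0
finger_force: 0.5
```

```bash
python3 chk.py 2>/dev/null; python3 gm.py 1 68 .02 83.6;python3 gm.py 1 38 .02 83.6; python3 -c "
from h import *
p,d=grab('top');cv2.imwrite('pics/topm.png',cv2.resize(p[170:310,280:460],(720,560))[:,:,::-1])"
```

```text
bottle [ 0.5594 -0.2335] 229 rms 0.0132 mat frame 0.0017 0.0466 cap/neck [ 0.56824258 -0.23008896  0.17387405]
t 9.1 tcp [ 0.5613 -0.2031  0.02  ] mat 0.0002 0.077 F [-0.6 -2.2  1.2]
teal [0.4987 0.2214]
pink [0.6882 0.213 ]
shift cm [-0.07 -0.69  0.59] rot [-0.004  0.004  0.005] q [-0.31  0.92  0.29  1.85  0.74  0.71  0.7 ]
shift cm [-0.05 -2.98  2.52] rot [-0.004  0.004  0.005] q [-0.31  0.92  0.29  1.85  0.74  0.71  0.7 ]
```

View pics/topm.png

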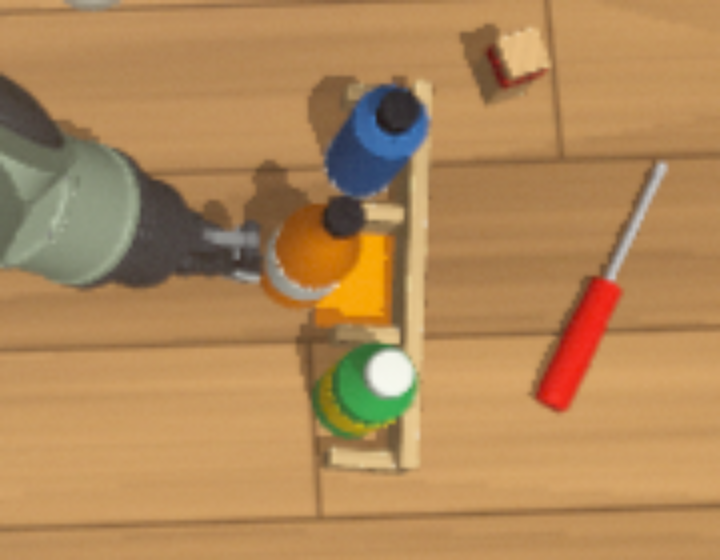

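The bottle (310,250 in the crop) is entering the bay between the dividers. About 46 mm remain, so I slow down.

Request:
play_rows --pt "-0.2 -0.7 0.59 0 0 0 -1" --pt "-0.2 -1.4 1.18 0 0 0 -1" --pt "-0.2 -2 1.68 0 0 0 -1" --pt "-0.2 -2.6 2.19 0 0 0 -1" --pt "-0.2 -3 2.52 0 0 0 -1"

```text
clock: 9.65
position: [0.5597, -0.2402, 0.0197]
tool_rot: [-2.441, 0.0, 3.038]
force: [0.6, -0.1, -1.0]
grip_width: 0.0001
finger_force: 0.5
```

```bash
python3 chk.py 2>/dev/null; python3 gm.py 2 30 .02 83.6
```

```text
bottle [ 0.5566 -0.2723] 179 rms 0.0397 mat frame 0.0033 0.0077 cap/neck [ 0.56488851 -0.26947516  0.17504279]
t 9.7 tcp [ 0.5595 -0.2409  0.0199] mat 0.0027 0.0393 F [-0.1 -0.9  0.1]
teal [0.4988 0.2216]
pink [0.6882 0.2131]
shift cm [ 0.07 -0.71  0.59] rot [-0.003  0.005  0.005] q [-0.26  0.92  0.31  1.85  0.77  0.67  0.73]
```

Request:
play_rows --pt "0 -0.14 0.12 0 0 0 -1" --pt "0 -0.28 0.24 0 0 0 -1" --pt "0 -0.42 0.35 0 0 0 -1" --pt "0 -0.54 0.45 0 0 0 -1" --pt "0 -0.6 0.5 0 0 0 -1"

```text
clock: 10.2
position: [0.5593, -0.2468, 0.0197]
tool_rot: [-2.442, 0.001, 3.039]
force: [-0.3, 6.6, 1.6]
grip_width: 0.0
finger_force: 3.1
```

```bash
python3 chk.py 2>/dev/null
```

```text
bottle [ 0.5561 -0.2781] 163 rms 0.0432 mat frame 0.0034 0.0019 cap/neck [ 0.56528566 -0.2742796   0.17473676]
t 10.25 tcp [ 0.5593 -0.2467  0.0196] mat 0.0031 0.0334 F [-0.5  4.9  1.7]
teal [0.4987 0.2214]
pink [0.6884 0.2131]
```

A force of 6.6 N with the bottle at y ≈ +2 mm means it is against the back board. I back off straight.

Request:
play_rows --pt "0 0.3 -0.25 0 0 0 -1" --pt "0 1.2 -1 0 0 0 -1" --pt "0 2.8 -2.35 0 0 0 -1" --pt "0 4.6 -3.87 0 0 0 -1" --pt "0 6.5 -5.5 0 0 0 -1"

```text
clock: 10.75
position: [0.5683, -0.1593, 0.0197]
tool_rot: [-2.442, 0.0, 3.039]
force: [0.5, 0.5, 0.2]
grip_width: 0.0003
finger_force: 0.0
```

```bash
python3 chk.py 2>/dev/null
python3 - <<'E'
from m import *
S,d=grab('scene');T,_=grab('top')
print('green',bottle('scene',S,d,(45,100,40),(75,255,255),(165,200,130,190),.027)[0],'can',bottle('scene',S,d,(100,100,40),(125,255,255),(140,178,170,230),.026)[0])
c=np.zeros((480,800,3),np.uint8);c[:,:400]=cv2.resize(S[110:260,110:235],(400,480));c[:,400:]=cv2.resize(T[180:300,330:430],(400,480));cv2.imwrite('pics/end.png',c[:,:,::-1])
E
```

```text
bottle [ 0.556  -0.2782] 168 rms 0.0471 mat frame 0.0033 0.0018 cap/neck [ 0.56413736 -0.27469898  0.17384333]
t 10.8 tcp [ 0.5697 -0.1541  0.019 ] mat 0.0031 0.1266 F [ 1.9  6.5 -1.2]
teal [0.4988 0.2213]
pink [0.6883 0.2131]
green [ 0.46370897 -0.26715932] can [ 0.63831664 -0.28727201]
```

View pics/end.png

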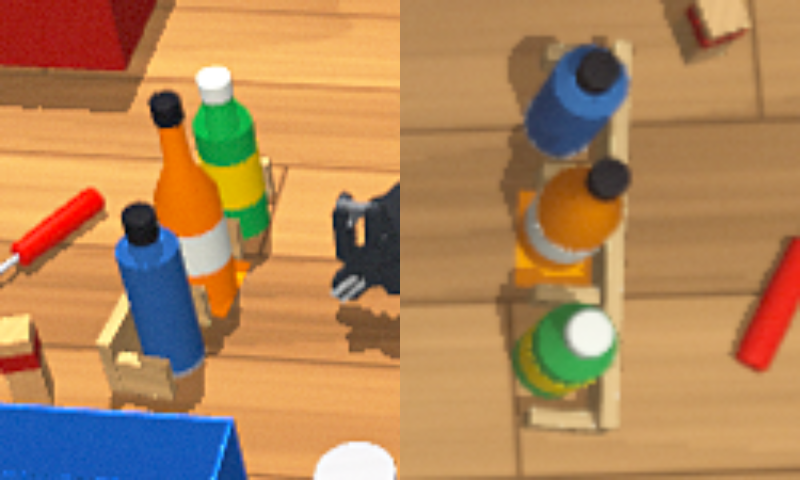

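The bottle stands upright in the orange-mat bay (crop 190,230), at (3, 2) mm in the mat frame. The gripper is clear and the neighbours have not moved, so I hand in.

```bash
python3 -c "
from workcell import bot
print(bot.job_done())"
```

```text
the job is handed in; nothing more can be done
None
```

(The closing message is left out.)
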